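# Pack a mineral mount into its spring-catch cradle

### The job

First lift the wooden cover off the cradle by its handle, lay it flat in the empty drawer and let go. Then take the specimen mount with the narrow tongue off its sloping rest and seat it flat in the cradle's pocket, tongue towards the steel spring catch, pressing it fully home until the catch has snapped closed over the tongue. Leave the other mount, the glass jar and the grey lump of ore where they are.

Things in the scene. Friction and masses are not known exactly. Their poses are not given: they have to be found in the camera images.
- tongued_mount: Wooden block with pale crystals glued on top: 90 x 58 mm, 30 mm thick (x -50 to 40 mm), with a tongue at its +x end 30 mm wide and 16 mm thick (x 40 to 75 mm, flush below), about 0.35 kg. Origin: underside, mid-width; z out of the crystal face. Crystals within x -48 to 18, y +-25, up to 42 mm above the top. Starts on a sloping rest, tilted 30 degrees, tongue up. Grip across the 58 mm near x = 0.
- press_spot (a point): Bare spot on the mount's top face between the crystals and the tongue, 32 mm from its origin along x and 30 mm up: a good place to press down.
- plain_mount: The other mount, to be left alone: a plain 120 x 58 x 30 mm wooden block with no tongue, with a squat reddish stone, on the other sloping rest. Origin on its underside, block x from -50 to 70 mm.
- rest_a: Sloping rest, fixed, grey painted metal: a 120 mm long, 42 mm wide plate rising 30 degrees towards the rest's +x, with an 8 mm lip at its low end. It carries the tongued mount, whose underside origin is 56 mm above the rest's origin (on the table).
- rest_b: Sloping rest like the other one, fixed; it carries the plain mount.
- cradle: Fixed wooden cradle, board 190 x 112 x 12 mm (x -83 to 107); blocks 24 mm above it (12 mm beside the tongue's end) outline a pocket of the tongued mount's shape, 2 mm clear (x -52 to 42 by 62 mm wide, then a slot 34 mm wide, x 42 to 77). No side walls for x -26 to 26 mm: fingers pass down to the board. Origin on the table under the pocket's; x points to the catch.
- pocket (a point): Floor of the pocket, 12 mm above the table; axes as the cradle's. The tongued mount is home when its origin and axes coincide with these (clearance aside).
- catch (a joint): Spring catch at the end of the tongue slot, rad: 0 = closed, grows to 0.45 as it is pushed away from the pocket. The tongue pushes back its sloping upper face when the mount is pressed down (about 10 N), and its nose snaps over the tongue when that is home. Steel, 24 mm wide, top 43 mm above the table.
- catch_nose (a point): Tip of the catch's nose at its edge, 32 mm above the table when closed, 71.5 mm from the pocket's origin along x.
- cover: Plywood cover lying on the cradle's blocks (underside 36 mm above the table), 124 x 76 x 10 mm (x -60 to 64), 0.2 kg, with a dark wooden handle bar at the origin, 62 mm along x, 18 mm wide, its top 42 mm above the underside. Origin: underside at mid-width under the handle; x along the length.
- drawer: Empty open wooden drawer, fixed, 140 x 240 x 45 mm outside, walls and floor 6 mm; long side along its y. Origin: centre of the underside.
- drawer_in (a point): Centre of the drawer's inner floor, 6 mm above the table; axes as the drawer's. The cover fits with its length along the drawer's y.
- jar: Bystander: glass jar, 64 mm wide, 85 mm tall; origin at the middle of its foot.
- ore_lump: Bystander: grey lump of ore, about 90 x 70 x 40 mm; origin at the middle of its underside.

How it is judged:
By the outcome, as a careful person would: the job done as asked, in the order asked, and still so for the second after the job is handed in, with the robot touching nothing.
It also fails if it takes over 64 s, if anything falls off the work surface, if the arm or the gripper's body presses on something with over 40 N, if the wrist force passes 120 N, or if a joint passes its speed limit or range.

### The arm

A 6-joint arm with a two-finger parallel gripper is mounted at the origin on the work surface. World frame = base frame: x ahead of the robot, y to its left, z up, the work surface at z = 0. Lengths are in mm, angles in rad, forces in N, time in s.
With the tool pointing down it reaches from about 300 to 775 mm from the base axis. Payload 14.6 kg.
Tool frame: the origin (TCP) lies at the very end of the fingers, on their centre line; the grasp point (between the pads) lies 19 mm behind it; z points along the fingers, y is the line along which they close (so a half turn about z gives the same grasp; the last joint's range is limited). The gripper opens to 94 mm and grips with 3 to 60 N. Pads are 16 mm wide; open, the fingers measure 119 mm over their backs; the gripper's body (75 mm by 177 mm) begins 78 mm behind the grasp point.
Start: joints at [1.151, 0.3, 1.521, -0, 1.321, -0.067], TCP at [190.037, 516.116, 205.446] pointing down, gripper open.
Joint ranges: [-3.03, 3.03], [-0.79, 2.21], [0.23, 2.52], [-1.04, 4.18], [0, 3.07], [-2.55, 2.55]. Speed limits (rad/s): [2.22, 2.22, 2.57, 3.14, 3.14, 3.14].

### API

Orientations are given as [roll, pitch, yaw] about the fixed x, y, z axes, in that order (R = Rz(yaw) Ry(pitch) Rx(roll)).
In Python, from cell import manip, camera, get_calibration gives the robot as it stands. The module is installed in compiled form; this text tells all that it offers.
- The arm moves only by the tool jog_arm, never from a script. Its argument "plan" is one flat list of numbers, 6 for each row, row after row: the shift along the world's x, y, z in m, then the turn, a rotation vector about the world's x, y, z in degrees. A call has 1 to 20 rows; each row is the pose to reach, as a shift and turn from the pose commanded when the call began; what a row does not reach only later rows make up. A row lasts 1/10 s, in which the tool goes at most 50 mm and 8.59 degrees, less where a joint would pass 70% of its speed; a pose out of reach is approached as far as the arm can. A call with a gripper value outside its range is refused whole. "claw" is the finger opening in m, from 0 to 0.094, set as the call begins (left out, the last holds). The fingers move at their own pace and stop on an object; "force" is the grip in N (left out, the last holds). Time passes only in rows, so rows that repeat a pose let the fingers close. It gives the time, the measured TCP pose, the force, the opening and the grip force at its end, in the units of the state.
- manip.read_state(): the state, without advancing time (a new reading comes with each control period).
- camera(name): name is "scene" or "top"; returns (picture, depth): 400x640x3 uint8, red, green, blue; 400x640 float32, mm along the optical axis (not along the pixel's ray), 0 where there is no reading.
- get_calibration(name): a dict with "fx", "fy", "cx", "cy" (pixels), "k1" (the pictures are not rectified: a ray, as slopes to the right and down, at radius r is drawn at 1 + k1 r^2 times it, then the intrinsics apply), "origin" and "attitude" of the camera in the world. Camera axes: x right, y down, z forward; pixel columns grow to the right and rows downward; lengths in mm; the calibration is good to about 2 mm. A picture is of the moment at which its call begins. get_calibration takes no time and is no camera call.
- manip.sign_off(): hands the job in; it is judged then, once.
The state is a dict: "clock": time; "joints": joint angles; "qd": joint speeds; "effort": joint torques, N m; "eef_pos": TCP position; "eef_rot": TCP orientation; "wrist_force": force on the tool from outside, world axes, zero at the start; "moment": the same for the moment, N m; "finger_gap": finger opening in mm; "finger_force": force on a finger pad.
Only numpy, scipy, OpenCV 4.12 (cv2) and the standard library are available. Lean on these libraries where they do the work, as an engineer would, in place of code of your own. Each camera call takes 0.05 s, during which the arm holds its last target. There are 200 camera calls.

## Working session

There is one attempt and no reset: what is moved stays moved. The work goes in short steps, Python scripts to look and compute and a tool call to move; the robot and the scene stay as the last step left them, time stands still between calls to the robot, and variables do not carry over. Pictures are saved under pics/ and viewed, at most 13 in all, crops included, and the job is handed in when it is done.

Besides the shell and the picture viewer there is one more tool, called after "Emit:" by a JSON object that holds its "op" and its "data". jog_arm: Moves the arm, as the interface text tells. Its arguments: {"type":"object","properties":{"plan":{"type":"array"},"claw":{"type":"number"},"force":{"type":"number"}},"required":["plan"]}

```bash
mkdir -p pics; cat > h.py <<'E'
import numpy as np, cv2
from scipy.spatial.transform import Rotation as R
from cell import manip, camera, get_calibration
def grab(name):
    p,d=camera(name); np.savez(''+name,p=p,d=d); return p,d
def load(name):
    z=np.load(''+name+'.npz'); return z['p'],z['d']
def cal(name):
    c=get_calibration(name); K=np.array([[c['fx'],0,c['cx']],[0,c['fy'],c['cy']],[0,0,1.]])
    return c,K,np.array([c['k1'],0,0,0,0.])
def world(name,d):
    c,K,D=cal(name); h,w=d.shape
    u,v=np.meshgrid(np.arange(w),np.arange(h))
    n=cv2.undistortPoints(np.stack([u,v],-1).reshape(-1,1,2).astype(float),K,D).reshape(h,w,2)
    P=np.dstack([n*d[...,None],d])
    A=att(c); return P@A.T+np.array(c['origin'])
def att(c):
    a=np.array(c['attitude'],float)
    return a if a.shape==(3,3) else R.from_euler('xyz',a).as_matrix()
E
python3 - <<'E'
from h import *
for n in('top','scene'):
    p,d=grab(n); c=cal(n)[0]; print(c)
    cv2.imwrite('pics/%s0.png'%n,p[...,::-1])
    W=world(n,d); print(W[200,320],W[350,320],W[50,100],(d==0).mean())
print(manip.read_state())
E
```

```text
{'fx': 413.6666648178094, 'fy': 413.6666648178094, 'cx': 312.99119409051275, 'cy': 196.03615285033004, 'k1': -0.0984792799028535, 'origin': array([ 413.68069265,  -15.56655   , 1229.13360738]), 'attitude': array([-3.00280774,  0.01387742, -1.54645271])}
[573.85149096 -15.61985641  -3.44574266] [136.87029172 -25.49992833   2.93392749] [1455.39503319 1180.88301996 -753.25629832] 0.003765625
{'fx': 447.0260290729798, 'fy': 447.0260290729798, 'cx': 321.57342178279464, 'cy': 198.43847425517333, 'k1': -0.031756914536994335, 'origin': array([1420.01529141,   82.02622586,  659.28109601]), 'attitude': array([-2.16625492,  0.02246531,  1.66301574])}
[475.41348148 -24.03289439  10.82449431] [9.25301895e+02 1.86251498e+01 1.90180246e-01] [ -702.50829006 -1235.40905486    62.42920878] 0.0038125
{'clock': 0.1, 'joints': array([ 1.15142303e+00,  3.00421062e-01,  1.52145696e+00,  4.92593659e-06,
        1.32070795e+00, -6.66061557e-02]), 'qd': array([ 0.00136315, -0.00072184, -0.00224981,  0.0004746 , -0.00103927,
        0.00236371]), 'effort': array([ 1.18039265e-03, -5.32644689e+01, -3.53288949e+01,  7.10073486e-02,
        2.34126515e-02,  6.34156237e-06]), 'eef_pos': array([189.94083375, 515.93514827, 204.96628389]), 'eef_rot': array([-3.14060185e+00, -7.08734248e-05,  2.78882426e+00]), 'wrist_force': array([-0.20376456, -0.90037113,  0.20612173]), 'moment': array([ 0.07339966,  0.01157437, -0.05326835]), 'finger_force': 0.0, 'finger_gap': 93.77134236725779}
```

View pics/top0.png

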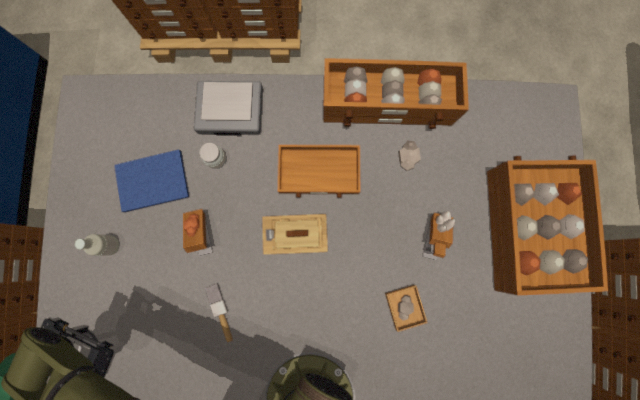

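View pics/scene0.png

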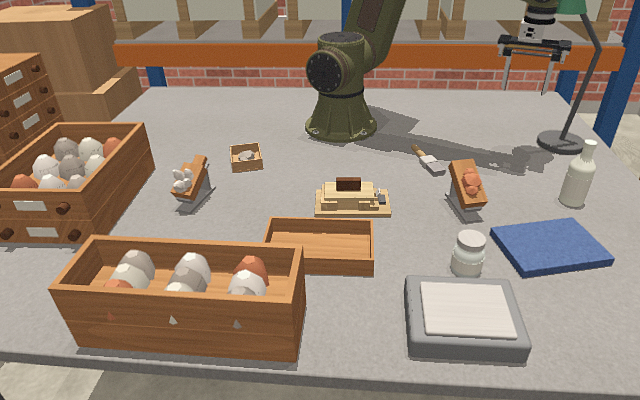

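The top view shows the cradle with its cover at (295,234) and the catch on its left at (270,234). The drawer is at (319,170), the tongued mount at (441,232), the plain mount at (195,230), the jar at (212,155) and the ore at (410,155). In the top view, image-up is +x and image-left is +y.

```bash
python3 - <<'E'
from h import *
p,d=load('top'); W=world('top',d)
def crop(u0,u1,v0,v1,s): return cv2.resize(p[v0:v1,u0:u1,::-1],None,fx=s,fy=s,interpolation=cv2.INTER_CUBIC)
ps,ds=load('scene')
a=crop(400,480,195,270,5)
b=crop(255,345,195,270,4)
c=cv2.resize(ps[140:220,160:220,::-1],None,fx=5,fy=5)[:375]
im=np.zeros((375+300,800,3),np.uint8)[:600]
im[:375,:400]=a; im[:375,400:700]=c; im[375:600,:360]=b[40:265]
b2=cv2.resize(ps[170:225,305:400,::-1],None,fx=4,fy=4); im[375:595,400:780]=b2
cv2.imwrite('pics/crop1.png',im)
def rect(mask,z0,z1,u0,u1,v0,v1,name):
    w=W[v0:v1,u0:u1].reshape(-1,3); m=(w[:,2]>z0)&(w[:,2]<z1); q=w[m]
    r=cv2.minAreaRect(q[:,:2].astype(np.float32)); print(name,m.sum(),r,q[:,2].mean(),np.round(np.median(q,0),1))
T=W[185:270,380:480]
print('table z near', [np.round(W[v,u],1) for u,v in((380,200),(340,280),(240,200),(470,250),(310,140))])
rect(0,60,100,255,345,200,270,'handle')
rect(0,38,56,255,345,200,270,'cover+')
rect(0,15,56,255,345,200,270,'cradle')
rect(0,30,60,265,370,135,200,'drawer rim')
rect(0,5,120,415,470,200,265,'mount')
rect(0,5,120,175,215,200,265,'plain')
np.set_printoptions(linewidth=220)
print(np.round(W[205:262,420:462:1,2][::2,::2]).astype(int))
E
```

```text
table z near [array([ 578. , -196.1,   -4.5]), array([338.7, -79.3,   2.2]), array([568.2, 225.7,  -2.3]), array([ 433.1, -465.7,    0.7]), array([758.7,  19.1,  -2.4])]
handle 120 ((469.759521484375, 47.509586334228516), (15.283833503723145, 58.52097702026367), 4.784640312194824) 77.13957234991764 [469.5  46.4  77.5]
cover+ 1003 ((471.25433349609375, 52.97233581542969), (77.99346160888672, 146.30084228515625), 4.926474094390869) 45.25179062640185 [467.   49.9  45.2]
cradle 1349 ((469.9212951660156, 58.79612731933594), (108.0413818359375, 183.32818603515625), 5.239840030670166) 40.41856955000632 [467.1  55.6  44.3]
drawer rim 776 ((655.1983642578125, -9.663719177246094), (154.47543334960938, 238.13388061523438), 1.1594550609588623) 42.18918318667589 [656.4 -19.4  43.2]
mount 1079 ((481.54693603515625, -383.853515625), (155.83238220214844, 185.93394470214844), 88.05693054199219) 79.67925473819047 [ 472.1 -347.2   89.4]
plain 1082 ((467.2525634765625, 359.671142578125), (188.46127319335938, 122.09230041503906), 1.672791600227356) 80.97409096530652 [461.2 328.3  96.7]
[[ -1   0   0  -7 
[... 1805 characters left out ...]
-4]
 [ -2   2  -3   7  10  73  82  93 100  93  95  97  93  82  81  -3   1  -2   1   0  -5]
 [ -4   3   5  25  44  79  81  95  98 102 101  99  97  -2  -2   3  -1  -2  -5   3  -3]
 [  1   1   6   6   4  82  85 102 107 103 102 101 101   3  -5  -6  -4  -5  -1   4  -4]
 [  1   0   5   7   4   7  81 105 106 108 105 102 100  -3  -2  -3   1   2   0   6  -4]
 [  0   0   8   9   7   9  15  94  93 104 104 104 106  -3  -4  -3   1  -3   1  -2   2]
 [ -2   0  -1   6  10   9  11  12  11  -1  97  96  -5  -2   1   3  -3  -4   1   2  -3]
 [  1  -3  -1  -1  -2   4  -2   2   7  -3  -1  -5   0  -2   3   2   2  -2  -1   0  -3]
 [  1  -1   1  -4  -1   1  -2  -2  -4  -1   3   0   1   0  -3  -3   2  -1  -1  -1   4]]
```

View pics/crop1.png

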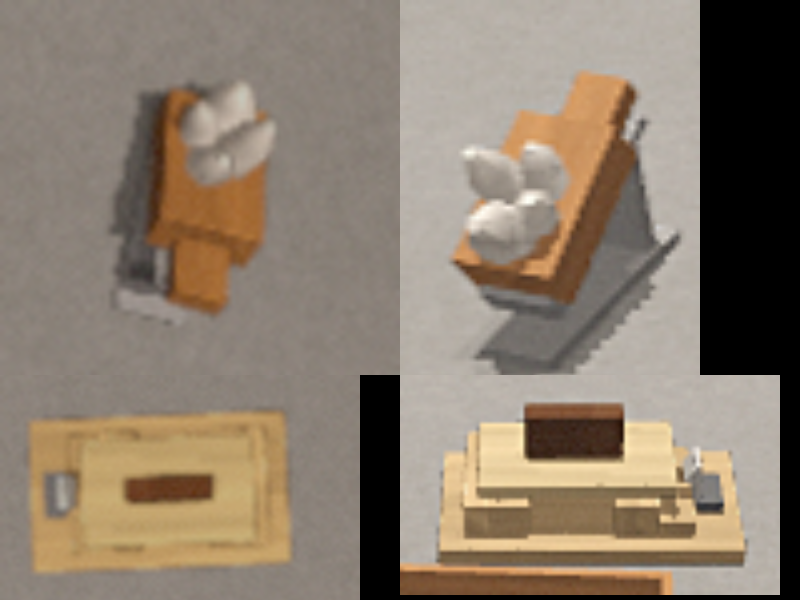

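The crops show the tongue pointing down in the image (−x) and the crystals at the far end. The cradle's catch is at left (+y). The board corners are near pixels (262,217), (326,214), (327,251) and (264,254). I'll fit box models to the depth cloud.

```bash
cat > fit.py <<'E'
from h import *
from scipy.optimize import least_squares
def sd(P,lo,hi):
    c=(np.array(lo)+hi)/2; h=(np.array(hi)-lo)/2
    q=np.abs(P-c)-h
    return np.linalg.norm(np.maximum(q,0),axis=1)+np.minimum(q.max(1),0)
def usd(P,boxes): return np.min([sd(P,np.array(a,float),np.array(b,float)) for a,b in boxes],0)
MOUNT=[((-50,-29,0),(40,29,30)),((40,-15,0),(75,15,16))]
COVER=[((-60,-38,0),(64,38,10)),((-31,-9,0),(31,9,42))]
BOARD=[((-83,-56,0),(107,56,12))]
def fitbox(Q,boxes,x0,z,tilt=0,loss=2.):
    def f(v):
        M=R.from_euler('zy',[v[2],-tilt],degrees=True).as_matrix()
        return usd((Q-np.array([v[0],v[1],z+v[3]]))@M,boxes)
    r=least_squares(f,x0,loss='soft_l1',f_scale=loss,x_scale=[1,1,1,1],diff_step=1e-3)
    return r.x,np.median(np.abs(f(r.x))),len(Q)
def pts(name,u0,u1,v0,v1,z0,z1,col=None):
    p,d=load(name); W=world(name,d)[v0:v1,u0:u1].reshape(-1,3); c=p[v0:v1,u0:u1].reshape(-1,3).astype(float)
    m=(W[:,2]>z0)&(W[:,2]<z1)
    if col: m&=(c[:,0]>col*c[:,2])
    return W[m]
def proj2z(uv,z,name='top'):
    c,K,D=cal(name); n=cv2.undistortPoints(np.array(uv,float).reshape(-1,1,2),K,D).reshape(-1,2)
    r=np.c_[n,np.ones(len(n))]@att(c).T; o=np.array(c['origin']); return o+r*((z-o[2])/r[:,2])[:,None]
E
python3 - <<'E'
from fit import *
np.set_printoptions(suppress=True,precision=2)
for nm,box in(('top',(400,480,195,270)),('scene',(160,220,140,220))):
    Q=pts(nm,*box,30,140,1.6)
    Q=Q[(abs(Q[:,0]-475)<120)&(abs(Q[:,1]+350)<120)]
    for y0 in (180,165): print('mount',nm,fitbox(Q,MOUNT,[475,-350,y0,0],56,30))
Q=pts('top',255,345,200,270,42,100)
print('cover',fitbox(Q,COVER,[469,47,93,0],36))
B=proj2z([(262.5,216.75),(325.75,214),(327.5,250.75),(264.25,254)],12)
print(B); e=(B[0]+B[3]-B[1]-B[2])/2; w=(B[0]+B[1]-B[2]-B[3])/2
print('len',np.linalg.norm(e),'wid',np.linalg.norm(w),'yaw',np.degrees(np.arctan2(e[1],e[0])),np.degrees(np.arctan2(w[1],w[0])))
u=e/np.linalg.norm(e); print('cradle origin',B.mean(0)-12*u)
# drawer rim at z=45
Q=pts('top',265,370,135,200,36,55); 
def f(v):
    c,s=np.cos(v[2]),np.sin(v[2]); P=(Q[:,:2]-v[:2])@np.array([[c,-s],[s,c]])
    P3=np.c_[P,0*P[:,0]]
    return usd(P3,[((-70,-120,-9),(-64,120,9)),((64,-120,-9),(70,120,9)),((-70,-120,-9),(70,-114,9)),((-70,114,-9),(70,120,9))])
r=least_squares(lambda v:np.maximum(f(v),0),[655,-10,0.02],loss='soft_l1',f_scale=2,diff_step=1e-3);print('drawer',r.x[:2],np.degrees(r.x[2]),np.median(f(r.x)))
E
```

```text
mount top (array([ 474.79, -372.53,   91.32,   19.83]), np.float64(6.8564797137430595), 598)
mount top (array([ 471.8 , -354.19,  174.29,   16.32]), np.float64(6.726884299848454), 598)
mount scene (array([ 478.84, -356.05,  163.39,   -0.66]), np.float64(15.052992716808518), 677)
mount scene (array([ 478.08, -355.8 ,  163.5 ,   -1.1 ]), np.float64(15.04951498261363), 677)
cover (array([470.1 ,  50.93,  97.32,  -0.28]), np.float64(1.3664053101709897), 1028)
[[518.   153.41  12.  ]
 [530.55 -33.51  12.  ]
 [422.87 -40.85  12.  ]
 [408.71 144.    12.  ]]
len 186.3645769185833 wid 108.80693344187932 yaw 94.1090740474192 4.41349172486908
cradle origin [470.89  43.79  12.  ]
drawer [661.13  -9.59] 1.1594276305477056 -0.8569563264043012
```

```bash
sed -i "s/'zy'/'ZY'/" fit.py; python3 - <<'E'
from fit import *
np.set_printoptions(suppress=True,precision=2)
QQ=[]
for nm,box in(('top',(400,480,195,270)),('scene',(160,220,140,220))):
    Q=pts(nm,*box,30,140,1.6)
    Q=Q[(abs(Q[:,0]-475)<120)&(abs(Q[:,1]+350)<120)]; QQ.append(Q)
    print('mount',nm,fitbox(Q,MOUNT,[475,-350,170,0],56,30))
x=fitbox(np.vstack(QQ),MOUNT,[475,-350,170,0],56,30); print(x)
Q=pts('top',255,345,200,270,60,100); print('handle',fitbox(Q,COVER,[469,47,94,0],36))
# wrist angle needs for options, arm yaw convention R=Rz(q1)Ry(a)Rz(q4)Ry(q5)Rz(q6)C
q=np.array([1.15142,.30042,1.52146,0,1.32071,-.0666]); R0=R.from_euler('xyz',[-3.1406,0,2.78882])
C=(R.from_euler('ZYZYZ',[q[0],q[1]+q[2],q[3],q[4],q[5]]) if 0 else R.from_euler('ZYZ',[q[0],q[1]+q[2],q[3]])*R.from_euler('YZ',[q[4],q[5]])).inv()*R0
print('C',C.as_rotvec(degrees=True))
def wr(Rt,q1,a):
    M=R.from_euler('ZY',[q1,a]).inv()*Rt*C.inv(); return np.degrees(M.as_euler('ZYZ'))
yaw=x[0][2]; Mr=R.from_euler('ZY',[yaw,-30],degrees=True)
for k,nm in((0,'A'),(180,'B')):
    T=Mr*R.from_euler('x',180,degrees=True)*R.from_euler('z',k,degrees=True)
    for q1 in (-36,-32):
      for a in (1.3,1.6,1.9): print(nm,q1,a,wr(T,np.radians(q1),a))
    T2=R.from_euler('Z',94.3,degrees=True)*R.from_euler('x',180,degrees=True)*R.from_euler('z',k,degrees=True)
    print('seat',wr(T2,np.radians(5.5),1.8))
E
```

```text
mount top (array([ 476.05, -355.29,  166.74,   -0.3 ]), np.float64(0.833158835436695), 598)
mount scene (array([ 475.56, -357.56,  166.65,   -1.61]), np.float64(0.9098261002152874), 677)
(array([ 475.66, -356.91,  166.45,   -0.89]), np.float64(1.025099291846228), 1275)
handle (array([469.48,  49.54,  89.64,  -0.07]), np.float64(0.9086979784460425), 120)
C [ 0. -0. 90.]
A -36 1.3 [ -15.04  132.61 -120.  ]
A -36 1.6 [ -12.26  115.89 -115.11]
A -36 1.9 [ -11.15   99.05 -111.47]
A -32 1.3 [ -12.61  133.53 -114.87]
A -32 1.6 [ -10.2   116.67 -110.73]
A -32 1.9 [  -9.24   99.72 -107.69]
seat [ 0.   76.87  1.2 ]
B -36 1.3 [-15.03 132.6   60.01]
B -36 1.6 [-12.25 115.88  64.89]
B -36 1.9 [-11.15  99.05  68.53]
B -32 1.3 [-12.6  133.52  65.13]
B -32 1.6 [-10.2  116.66  69.27]
B -32 1.9 [-9.24 99.72 72.31]
seat [  -0.     76.87 -178.8 ]
```

Emit:
{"op": "jog_arm", "data": {"plan": [0.28, -0.468, 0, 0, 0, -65.6, 0.28, -0.468, 0, 0, 0, -65.6, 0.28, -0.468, 0, 0, 0, -65.6, 0.28, -0.468, 0, 0, 0, -65.6, 0.28, -0.468, 0, 0, 0, -65.6, 0.28, -0.468, 0, 0, 0, -65.6, 0.28, -0.468, 0, 0, 0, -65.6, 0.28, -0.468, 0, 0, 0, -65.6, 0.28, -0.468, 0, 0, 0, -65.6, 0.28, -0.468, 0, 0, 0, -65.6, 0.28, -0.468, 0, 0, 0, -65.6, 0.28, -0.468, 0, 0, 0, -65.6, 0.28, -0.468, -0.05, 0, 0, -65.6, 0.28, -0.468, -0.1, 0, 0, -65.6, 0.28, -0.468, -0.1, 0, 0, -65.6], "claw": 0.06, "force": 30}}

```text
clock: 1.6
eef_pos: [466.6, 48.3, 100.5]
eef_rot: [-3.132, -0.001, 1.644]
wrist_force: [-0.6, 0.9, 0.5]
finger_gap: 60.0
finger_force: 0.0
```

Emit:
{"op": "jog_arm", "data": {"plan": [0, 0, -0.03, 0, 0, 0, 0, 0, -0.05, 0, 0, 0, 0, 0, -0.054, 0, 0, 0, 0, 0, -0.054, 0, 0, 0]}}

```text
clock: 2.0
eef_pos: [470.6, 48.4, 52.9]
eef_rot: [3.141, 0.0, 1.644]
wrist_force: [0.2, 0.3, 0.1]
finger_gap: 60.4
finger_force: 0.0
```

```bash
python3 - <<'E'
from h import *
s=manip.read_state();print(s['eef_pos'],s['eef_rot'],s['wrist_force'])
p,d=grab('scene');q,_=grab('top')
im=np.hstack([cv2.resize(p[120:230,290:410,::-1],None,fx=3.3,fy=4),cv2.resize(q[180:280,240:350,::-1],None,fx=3.6,fy=4.4)])
cv2.imwrite('pics/g1.png',im);print(im.shape)
E
```

```text
[470.63094966  48.40845748  52.89520416] [3.14077350e+00 1.88017500e-05 1.64422869e+00] [0.231609   0.26017557 0.10380917]
(440, 792, 3)
```

View pics/g1.png

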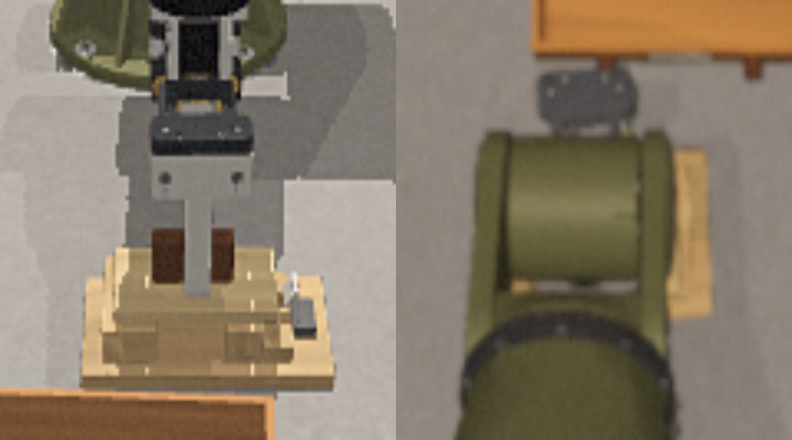

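The fingers straddle the handle near its centre (left panel, finger at (198,230)). I'll close and lift.

Emit:
{"op": "jog_arm", "data": {"plan": [0, 0, 0, 0, 0, 0, 0, 0, 0, 0, 0, 0, 0, 0, 0, 0, 0, 0, 0, 0, 0, 0, 0, 0, 0, 0, 0, 0, 0, 0, 0, 0, 0.02, 0, 0, 0, 0, 0, 0.05, 0, 0, 0, 0, 0, 0.08, 0, 0, 0, 0, 0, 0.08, 0, 0, 0, 0, 0, 0.08, 0, 0, 0], "claw": 0.0, "force": 30}}

```text
clock: 3.1
eef_pos: [469.9, 48.1, 131.1]
eef_rot: [3.142, -0.0, 1.644]
wrist_force: [0.4, 0.4, -1.6]
finger_gap: 17.6
finger_force: 30.0
```

Emit:
{"op": "jog_arm", "data": {"plan": [0.188, -0.058, 0, 0, 0, -3, 0.188, -0.058, 0, 0, 0, -3, 0.188, -0.058, 0, 0, 0, -3, 0.188, -0.058, 0, 0, 0, -3, 0.188, -0.058, 0, 0, 0, -3, 0.188, -0.058, -0.04, 0, 0, -3, 0.188, -0.058, -0.08, 0, 0, -3, 0.188, -0.058, -0.095, 0, 0, -3, 0.188, -0.058, -0.103, 0, 0, -3, 0.188, -0.058, -0.108, 0, 0, -3, 0.188, -0.058, -0.108, 0, 0, -3, 0.188, -0.058, -0.108, 0, 0, -3]}}

```text
clock: 4.3
eef_pos: [657.4, -10.0, 26.3]
eef_rot: [-3.141, 0.0, 1.592]
wrist_force: [-17.5, -1.7, 27.2]
finger_gap: 17.8
finger_force: 30.0
```

Emit:
{"op": "jog_arm", "data": {"plan": [0, 0, 0.002, 0, 0, 0, 0, 0, 0.002, 0, 0, 0]}}

```text
clock: 4.5
eef_pos: [658.0, -9.7, 26.3]
eef_rot: [3.141, 0.0, 1.592]
wrist_force: [-3.1, -0.1, 7.1]
finger_gap: 17.4
finger_force: 30.0
```

```bash
python3 - <<'E'
from h import *
s=manip.read_state();print(s['eef_pos'],s['eef_rot'],s['wrist_force'],s['moment'])
p,d=grab('scene')
cv2.imwrite('pics/d1.png',cv2.resize(p[150:280,240:390,::-1],None,fx=4,fy=4))
E
```

```text
[658.00408391  -9.74009093  26.33458382] [3.14109068e+00 8.12095746e-06 1.59163724e+00] [-3.05909574 -0.14194431  7.10769118] [-0.07336103  0.84130409 -0.03180457]
```

View pics/d1.png

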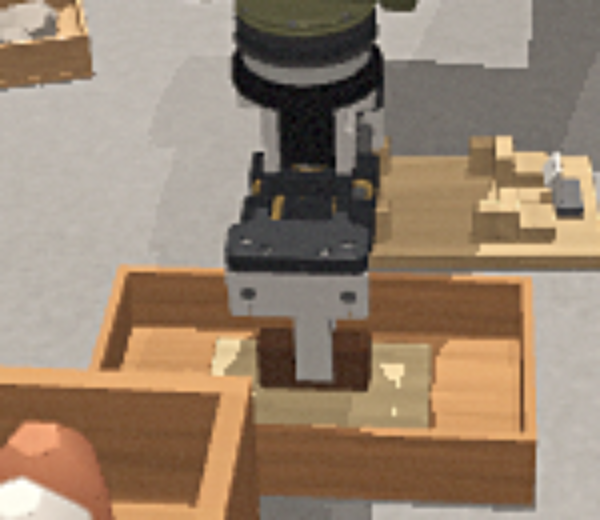

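The cover lies flat on the drawer floor, so I'll release it and rise.

Emit:
{"op": "jog_arm", "data": {"plan": [0, 0, 0, 0, 0, 0, 0, 0, 0, 0, 0, 0, 0, 0, 0, 0, 0, 0, 0, 0, 0, 0, 0, 0, 0, 0, 0.03, 0, 0, 0, 0, 0, 0.08, 0, 0, 0, 0, 0, 0.13, 0, 0, 0, 0, 0, 0.18, 0, 0, 0, 0, 0, 0.2, 0, 0, 0, 0, 0, 0.2, 0, 0, 0], "claw": 0.05}}

```text
clock: 5.55
eef_pos: [659.0, -9.9, 229.3]
eef_rot: [3.136, 0.001, 1.592]
wrist_force: [0.7, -0.1, 0.4]
finger_gap: 49.6
finger_force: 0.0
```

```bash
python3 - <<'E'
from fit import *
np.set_printoptions(suppress=True,precision=3)
s=manip.read_state();pos=s['eef_pos'];Rc=R.from_euler('xyz',s['eef_rot']);print(pos,s['joints'])
M=R.from_euler('ZY',[166.5,-30],degrees=True); o=np.array([475.7,-357,55.4])
T=M*R.from_euler('x',180,degrees=True)
g=o+M.apply([0,0,3]); pre=o+M.apply([0,0,110])
print('axis z',M.apply([0,0,1]),'grasp',g-pos,'pre',pre-pos,pre)
rv=(T*Rc.inv()).as_rotvec(degrees=True); print('turn',rv)
# decomposition: yaw first then tilt check
grab('top'); B=None
Q=pts('top',240,345,195,275,15,60); Q=Q[(Q[:,0]<540)]
CR=[((-83,-56,0),(107,56,12)),((-62,-42,0),(-52,42,36))]
q,_=load('top'); cv2.imwrite('pics/cr.png',cv2.resize(q[190:275,240:350,::-1],None,fx=7,fy=7,interpolation=cv2.INTER_CUBIC))
E
```

```text
[659.039  -9.921 229.296] [-0.071  0.533  1.141  0.     1.462 -0.091]
axis z [ 0.486 -0.117  0.866] grasp [-181.881 -347.429 -171.298] pre [-129.859 -359.918  -78.633] [ 529.18  -369.839  150.663]
turn [24.903 20.52  73.566]
```

View pics/cr.png

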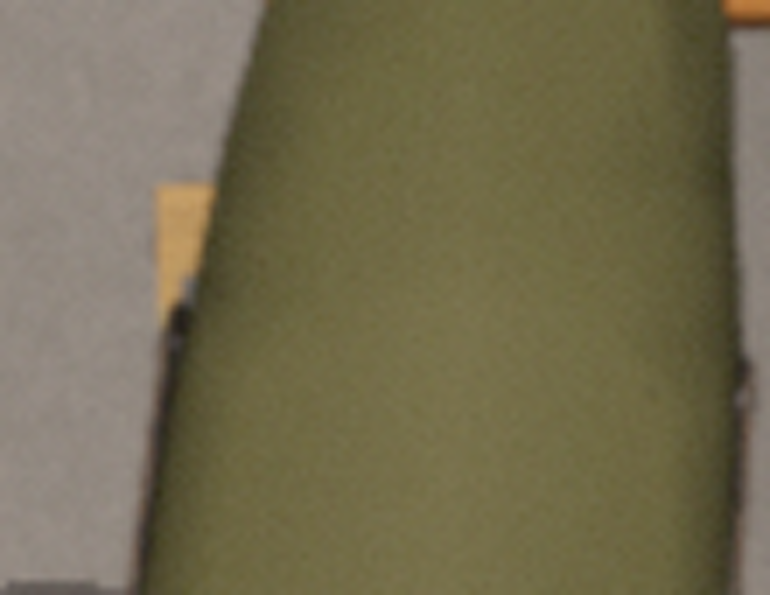

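The arm hides the cradle in this view, with only a board corner visible at (185,230). I'll measure it once the arm has moved away to the mount.

Emit:
{"op": "jog_arm", "data": {"plan": [-0.13, -0.36, -0.02, 24.9, 20.5, 73.6, -0.13, -0.36, -0.02, 24.9, 20.5, 73.6, -0.13, -0.36, -0.02, 24.9, 20.5, 73.6, -0.13, -0.36, -0.02, 24.9, 20.5, 73.6, -0.13, -0.36, -0.02, 24.9, 20.5, 73.6, -0.13, -0.36, -0.02, 24.9, 20.5, 73.6, -0.13, -0.36, -0.02, 24.9, 20.5, 73.6, -0.13, -0.36, -0.02, 24.9, 20.5, 73.6, -0.13, -0.36, -0.02, 24.9, 20.5, 73.6, -0.13, -0.36, -0.02, 24.9, 20.5, 73.6, -0.13, -0.36, -0.02, 24.9, 20.5, 73.6, -0.13, -0.36, -0.079, 24.9, 20.5, 73.6, -0.13, -0.36, -0.079, 24.9, 20.5, 73.6, -0.13, -0.36, -0.079, 24.9, 20.5, 73.6], "claw": 0.09}}

```text
clock: 7.0
eef_pos: [527.2, -369.4, 144.7]
eef_rot: [-3.137, -0.528, 2.906]
wrist_force: [-0.1, -0.8, 1.2]
finger_gap: 90.2
finger_force: 0.0
```

```bash
python3 - <<'E'
from fit import *
np.set_printoptions(suppress=True,precision=3)
s=manip.read_state();pos=s['eef_pos'];Rc=R.from_euler('xyz',s['eef_rot']);print(pos,s['joints'])
M=R.from_euler('ZY',[166.5,-30],degrees=True); o=np.array([475.7,-357,55.4])
T=M*R.from_euler('x',180,degrees=True)
print('in mount',M.inv().apply(pos-o),'err',(T*Rc.inv()).as_rotvec(degrees=True))
print('to grasp',o+M.apply([0,0,3])-pos)
q,d=grab('top'); cv2.imwrite('pics/cr2.png',np.hstack([cv2.resize(q[200:265,250:335,::-1],None,fx=6,fy=6,interpolation=cv2.INTER_CUBIC),cv2.resize(grab('scene')[0][100:230,150:250,::-1],(290,390))]))
W=world('top',d)
m=cv2.inRange(cv2.cvtColor(q,cv2.COLOR_RGB2HSV),(12,60,60),(30,255,255))[195:275,250:340]
c=max(cv2.findContours(m,0,1)[0],key=cv2.contourArea); h=cv2.minAreaRect(c)
box=cv2.boxPoints(h)+[250,195]; B=proj2z(box,12); print(h,B[:,:2],B.mean(0)); 
E1=[np.linalg.norm(B[i]-B[(i+1)%4]) for i in range(4)]; print(E1,[np.degrees(np.arctan2(*(B[(i+1)%4]-B[i])[[1,0]])) for i in range(4)])
E
```

```text
[ 527.248 -369.356  144.661] [-0.592  0.906  0.808 -0.193  1.92  -1.949]
in mount [ -1.276  -0.019 103.806] err [ 0.139 -0.291 -0.135]
to grasp [-50.089  12.006 -86.663]
((50.5, 49.0), (60.0, 77.0), 90.0) [[526.13  155.23 ]
 [531.434 -72.62 ]
 [356.439 -75.611]
 [350.581 148.449]] [441.146  38.862  12.   ]
[np.float64(227.91138580586681), np.float64(175.0203137359619), np.float64(224.13668728621894), np.float64(175.67964571847284)] [np.float64(-88.66632047282754), np.float64(-179.0208509207336), np.float64(91.49780521239069), np.float64(2.2118882032408997)]
```

View pics/cr2.png

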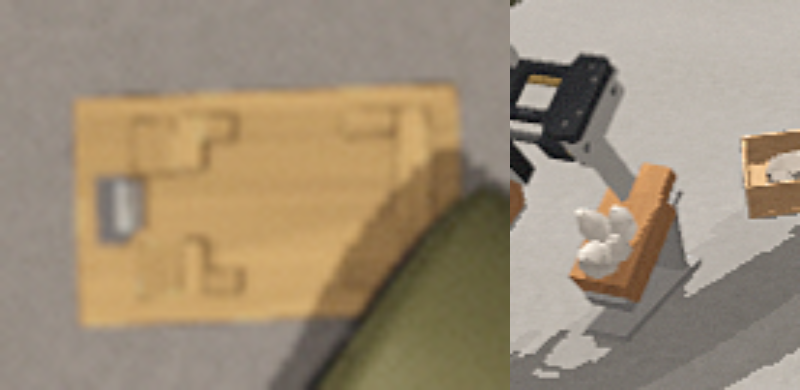

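Left panel: cradle board corners at crop pixels (75,97), (459,84) and (81,327), with the arm over the lower right. Right panel: the open fingers are lined up above the mount. I'll descend along the mount's normal.

Emit:
{"op": "jog_arm", "data": {"plan": [-0.015, 0.0036, -0.026, 0, 0, 0, -0.03, 0.0072, -0.053, 0, 0, 0, -0.042, 0.01, -0.075, 0, 0, 0, -0.05, 0.012, -0.089, 0, 0, 0, -0.052, 0.0126, -0.0923, 0, 0, 0, -0.052, 0.0126, -0.0923, 0, 0, 0, -0.052, 0.0126, -0.0923, 0, 0, 0]}}

```text
clock: 7.8
eef_pos: [477.0, -357.8, 55.8]
eef_rot: [-3.135, -0.521, 2.906]
wrist_force: [0.2, -1.1, 0.6]
finger_gap: 89.9
finger_force: 0.0
```

```bash
python3 - <<'E'
from fit import *
np.set_printoptions(suppress=True,precision=3)
s=manip.read_state();pos=s['eef_pos'];Rc=R.from_euler('xyz',s['eef_rot']);print(pos,s['joints'],s['wrist_force'])
M=R.from_euler('ZY',[166.5,-30],degrees=True); o=np.array([475.7,-357,55.4])
T=M*R.from_euler('x',180,degrees=True)
print('in mount',M.inv().apply(pos-o),'err',(T*Rc.inv()).as_rotvec(degrees=True))
cv2.imwrite('pics/m1.png',cv2.resize(grab('scene')[0][120:230,140:250,::-1],(550,550),interpolation=cv2.INTER_CUBIC))
E
```

```text
[ 477.018 -357.821   55.818] [-0.618  0.861  1.098 -0.194  1.668 -1.926] [ 0.238 -1.056  0.563]
in mount [-1.067  0.49   1.098] err [ 0.363  0.048 -0.198]
```

View pics/m1.png

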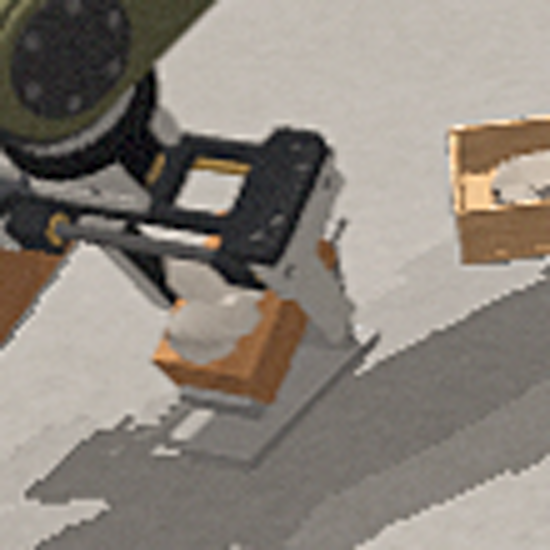

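The fingers straddle the block behind the tongue and are clear of the crystals. I'll close and lift along the normal.

Emit:
{"op": "jog_arm", "data": {"plan": [0, 0, 0, 0, 0, 0, 0, 0, 0, 0, 0, 0, 0, 0, 0, 0, 0, 0, 0, 0, 0, 0, 0, 0, 0, 0, 0, 0, 0, 0, 0, 0, 0, 0, 0, 0, 0.005, -0.0012, 0.0087, 0, 0, 0, 0.012, -0.003, 0.021, 0, 0, 0, 0.02, -0.005, 0.036, 0, 0, 0, 0.029, -0.007, 0.052, 0, 0, 0, 0.029, -0.007, 0.09, 0, 0, 0, 0.029, -0.007, 0.13, 0, 0, 0, 0.029, -0.007, 0.14, 0, 0, 0, 0.029, -0.007, 0.14, 0, 0, 0], "claw": 0.0, "force": 45}}

```text
clock: 9.25
eef_pos: [505.5, -364.5, 195.1]
eef_rot: [-3.135, -0.521, 2.906]
wrist_force: [0.0, 0.1, -4.7]
finger_gap: 57.8
finger_force: 45.0
```

```bash
python3 - <<'E'
from fit import *
np.set_printoptions(suppress=True,precision=3)
s=manip.read_state();pos=s['eef_pos'];Rc=R.from_euler('xyz',s['eef_rot']);print(pos,s['joints'],s['wrist_force'])
T2=R.from_euler('Z',94.2,degrees=True)*R.from_euler('x',180,degrees=True)
print('turn',(T2*Rc.inv()).as_rotvec(degrees=True), Rc.as_matrix())
E
```

```text
[ 505.49  -364.465  195.113] [-0.603  0.808  0.86  -0.201  1.956 -1.97 ] [ 0.014  0.096 -4.71 ]
turn [-24.063 -20.969 -70.679] [[-0.843  0.23  -0.486]
 [ 0.202  0.973  0.11 ]
 [ 0.498 -0.006 -0.867]]
```

Emit:
{"op": "jog_arm", "data": {"plan": [-0.035, 0.185, 0.02, -24.1, -21, -70.7, -0.035, 0.185, 0.02, -24.1, -21, -70.7, -0.035, 0.185, 0.02, -24.1, -21, -70.7, -0.035, 0.185, 0.02, -24.1, -21, -70.7, -0.035, 0.185, 0.02, -24.1, -21, -70.7, -0.035, 0.185, 0.02, -24.1, -21, -70.7, -0.035, 0.185, 0.02, -24.1, -21, -70.7, -0.035, 0.185, 0.02, -24.1, -21, -70.7, -0.035, 0.185, 0.02, -24.1, -21, -70.7, -0.035, 0.185, 0.02, -24.1, -21, -70.7, -0.035, 0.185, 0.02, -24.1, -21, -70.7, -0.035, 0.185, 0.02, -24.1, -21, -70.7, -0.035, 0.185, 0.02, -24.1, -21, -70.7, -0.035, 0.185, 0.02, -24.1, -21, -70.7]}}

```text
clock: 10.65
eef_pos: [470.1, -179.4, 213.8]
eef_rot: [3.142, -0.002, 1.645]
wrist_force: [-0.1, 0.3, -4.1]
finger_gap: 57.5
finger_force: 45.0
```

```bash
python3 - <<'E'
from fit import *
np.set_printoptions(suppress=True,precision=3)
s=manip.read_state();pos=s['eef_pos'];print(pos,s['eef_rot'],s['joints'],s['wrist_force'])
q,d=grab('top'); p,ds=grab('scene')
c,K,D=cal('scene'); A=att(c)
uv=cv2.projectPoints((pos-np.array(c['origin']))@A,np.zeros(3),np.zeros(3),K,D)[0].ravel(); print(uv)
u,v=uv.astype(int)
a=cv2.resize(q[200:265,250:335,::-1],(510,390),interpolation=cv2.INTER_CUBIC)
b=cv2.resize(p[v-55:v+25,u-30:u+30,::-1],(290,390),interpolation=cv2.INTER_CUBIC)
cv2.imwrite('pics/h1.png',np.hstack([a,b]))
# mount in hand
W=world('scene',ds)[v-40:v+40,u-50:u+50].reshape(-1,3); col=p[v-40:v+40,u-50:u+50].reshape(-1,3).astype(float)
k=(col[:,0]>1.6*col[:,2])&(np.linalg.norm(W-pos,axis=1)<100); Q=W[k]
print(fitbox(Q,MOUNT,[pos[0],pos[1],94,0],pos[2]-3))
def f(vv):
    M=R.from_euler('ZY',[vv[2],vv[4]],degrees=True).as_matrix(); return usd((Q-np.array([vv[0],vv[1],pos[2]-3+vv[3]]))@M,MOUNT)
r=least_squares(f,[pos[0],pos[1],94,0,0],loss='soft_l1',f_scale=2,diff_step=1e-3); print(r.x)
E
```

```text
[ 470.083 -179.399  213.778] [ 3.142 -0.002  1.645] [-0.439  0.189  1.639  0.002  1.315 -0.513] [-0.06   0.299 -4.102]
[252.71  125.636]
(array([ 469.627, -177.963,   93.765,    3.05 ]), np.float64(0.7735361878912599), 680)
[ 469.618 -177.963   93.757    3.02    -0.065]
```

View pics/h1.png

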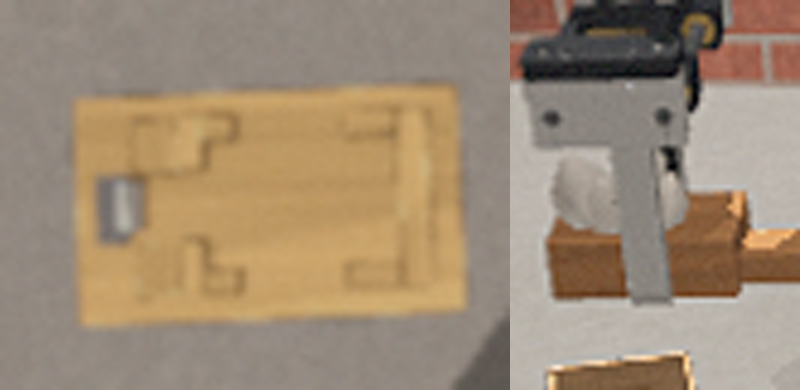

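The mount is held level with its tongue towards +y. In the left panel the cradle's four corners are clear at crop pixels (75,98), (458,85), (466,308) and (81,326). I'll fit the board outline in both cameras.

```bash
python3 - <<'E'
from fit import *
np.set_printoptions(suppress=True,precision=2)
box=np.array([[x,y,z] for x in(-83,107) for y in(-56,56) for z in(0,12)],float)
def proj(n,P):
    c,K,D=cal(n); return cv2.projectPoints((P-np.array(c['origin']))@att(c),np.zeros(3),np.zeros(3),K,D)[0].reshape(-1,2)
def contour(n,r):
    p,_=load(n); u0,u1,v0,v1=r
    s=4; im=cv2.resize(p[v0:v1,u0:u1],None,fx=s,fy=s,interpolation=cv2.INTER_CUBIC).astype(int)
    sat=(im[...,0]-im[...,2]); g0=np.median(np.r_[sat[:8].ravel()]); w0=np.percentile(sat,80)
    m=(sat>(g0+w0)/2).astype(np.uint8)
    c=max(cv2.findContours(m,0,1)[0],key=cv2.contourArea).reshape(-1,2)
    return (c+.5)/s-.5+[u0,v0]
Cs={'top':contour('top',(252,336,204,264)),'scene':contour('scene',(305,400,174,219))}
def sdhull(n,v,C):
    P=box@R.from_euler('z',v[2],degrees=True).as_matrix().T+[v[0],v[1],0]
    H=cv2.convexHull(proj(n,P).astype(np.float32))
    return np.array([cv2.pointPolygonTest(H,(float(a),float(b)),True) for a,b in C])
for n,C in Cs.items():
    print(n,len(C),C.min(0),C.max(0))
    if n=='scene': C=C[C[:,1]>np.percentile(C[:,1],45)]
    r=least_squares(lambda v:sdhull(n,v,C),[470.9,43.8,94.2],loss='soft_l1',f_scale=.3,diff_step=1e-4,x_scale=[1,1,1])
    print(n,r.x,np.median(np.abs(r.fun)),np.mean(np.abs(r.fun)))
E
```

```text
top 801 [261.88 213.62] [327.12 253.88]
top [471.25  45.73  93.71] 0.16382147505024683 0.1729144435705087
scene 1402 [304.62 183.62] [390.88 218.38]
scene [473.71  41.83  95.91] 0.9269530868599355 1.2070271234972916
```

```bash
python3 - <<'E'
from fit import *
np.set_printoptions(suppress=True,precision=2)
# ICP of a cradle model to scene and top depth clouds: board, end stop, side walls, slot cheeks (outer sizes approximate, wall inner faces exact)
B=[((-83,-56,0),(107,56,12)),((-62,-42,0),(-52,42,36))]
for s in(1,-1):
    for x0,x1,h in((-62,-26,36),(26,42,36)):
        lo,hi=sorted((s*31,s*41)); B.append(((x0,lo,0),(x1,hi,h)))
    lo,hi=sorted((s*17,s*41)); B.append(((42,lo,0),(56,hi,36)))
for n,r in(('top',(250,345,200,270)),('scene',(300,400,165,222))):
    p,d=load(n); u0,u1,v0,v1=r
    W=world(n,d)[v0:v1,u0:u1].reshape(-1,3); c=p[v0:v1,u0:u1].reshape(-1,3).astype(float)
    k=(c[:,0]>1.35*c[:,2])&(W[:,2]>-6)&(W[:,2]<50)&(W[:,0]<545)&(W[:,0]>400)&(abs(W[:,1]-50)<115)
    Q=W[k]; Q=Q[np.abs(Q[:,2]-0)>-1]
    for ls in(2.,1.): print(n,fitbox(Q,B,[470.9,44,94,0],0,0,ls))
    if n=='scene':
        # end edges of the board, right (+y) and left: extent along cradle x of low points
        u=np.array([np.cos(np.radians(93.9)),np.sin(np.radians(93.9))]); t=(Q[:,:2]-[471,44])@u
        print(np.percentile(t,[0,.5,1,99,99.5,100]))
E
```

```text
top (array([471.5 ,  47.02,  93.36,  -0.1 ]), np.float64(1.6238944161336804), 2443)
top (array([471.5 ,  46.84,  93.37,  -0.13]), np.float64(1.6143059520217526), 2443)
scene (array([472.6 ,  47.06,  93.71,  -1.66]), np.float64(1.017599159130251), 2111)
scene (array([472.61,  46.7 ,  93.74,  -1.69]), np.float64(1.002362571131684), 2111)
[-86.72 -80.05 -79.28 105.79 106.48 107.69]
```

Emit:
{"op": "jog_arm", "data": {"plan": [0.0017, 0.2236, 0, 0, 0, 0, 0.0017, 0.2236, 0, 0, 0, 0, 0.0017, 0.2236, 0, 0, 0, 0, 0.0017, 0.2236, 0, 0, 0, 0, 0.0017, 0.2236, 0, 0, 0, 0, 0.0017, 0.2236, -0.04, 0, 0, 0, 0.0017, 0.2236, -0.08, 0, 0, 0, 0.0017, 0.2236, -0.12, 0, 0, 0, 0.0017, 0.2236, -0.15, 0, 0, 0, 0.0017, 0.2236, -0.158, 0, 0, 0, 0.0017, 0.2236, -0.158, 0, 0, 0, 0.0017, 0.2236, -0.158, 0, 0, 0, 0.0017, 0.2236, -0.158, 0, 0, 0, 0.0017, 0.2236, -0.158, 0, 0, 0]}}

```text
clock: 12.15
eef_pos: [472.4, 44.3, 57.3]
eef_rot: [3.139, -0.002, 1.644]
wrist_force: [-0.5, 0.5, -4.2]
finger_gap: 57.5
finger_force: 45.0
```

```bash
python3 - <<'E'
from fit import *
np.set_printoptions(suppress=True,precision=2)
s=manip.read_state();print(s['eef_pos'],s['eef_rot'],s['wrist_force'])
p,d=grab('scene')
cv2.imwrite('pics/s1.png',cv2.resize(p[140:222,300:405,::-1],None,fx=7,fy=7,interpolation=cv2.INTER_CUBIC))
E
```

```text
[472.38  44.31  57.31] [ 3.14 -0.    1.64] [-0.45  0.53 -4.17]
```

View pics/s1.png

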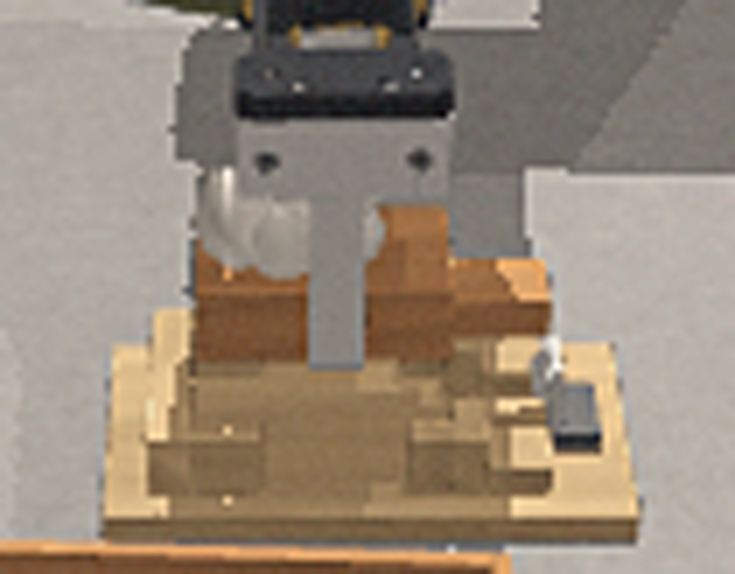

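The mount hangs level over the pocket: its left end at (193,330) sits just inside the left wall at (187,380), and the tongue lines up with the catch at (550,360). I'll lower it in steps.

Emit:
{"op": "jog_arm", "data": {"plan": [0, 0, -0.012, 0, 0, 0, 0, 0, -0.017, 0, 0, 0, 0, 0, -0.021, 0, 0, 0, 0, 0, -0.025, 0, 0, 0, 0, 0, -0.028, 0, 0, 0, 0, 0, -0.028, 0, 0, 0, 0, 0, -0.028, 0, 0, 0], "force": 55}}

```text
clock: 12.9
eef_pos: [471.6, 44.2, 28.0]
eef_rot: [3.141, -0.002, 1.644]
wrist_force: [0.4, -2.1, -4.9]
finger_gap: 57.9
finger_force: 55.0
```

Emit:
{"op": "jog_arm", "data": {"plan": [0, 0, -0.003, 0, 0, 0, 0, 0, -0.006, 0, 0, 0, 0, 0, -0.009, 0, 0, 0, 0, 0, -0.011, 0, 0, 0, 0, 0, -0.013, 0, 0, 0, 0, 0, -0.013, 0, 0, 0]}}

```text
clock: 13.5
eef_pos: [471.6, 44.3, 14.9]
eef_rot: [3.141, -0.002, 1.644]
wrist_force: [0.6, -2.0, -4.7]
finger_gap: 57.7
finger_force: 55.0
```

Emit:
{"op": "jog_arm", "data": {"plan": [0, 0, -0.001, 0, 0, 0, 0, 0, -0.002, 0, 0, 0, 0, 0, -0.003, 0, 0, 0, 0, 0, -0.0035, 0, 0, 0, 0, 0, -0.0035, 0, 0, 0]}}

```text
clock: 14.0
eef_pos: [471.7, 44.4, 12.2]
eef_rot: [3.141, -0.002, 1.644]
wrist_force: [-4.9, -1.3, 7.0]
finger_gap: 57.5
finger_force: 60.7
```

```bash
python3 - <<'E'
from fit import *
np.set_printoptions(suppress=True,precision=2)
s=manip.read_state();print(s['eef_pos'],s['wrist_force'])
p,d=grab('scene')
cv2.imwrite('pics/s2.png',cv2.resize(p[140:222,300:405,::-1],None,fx=7,fy=7,interpolation=cv2.INTER_CUBIC))
E
```

```text
[471.73  44.42  12.23] [-4.86 -1.32  7.02]
```

View pics/s2.png

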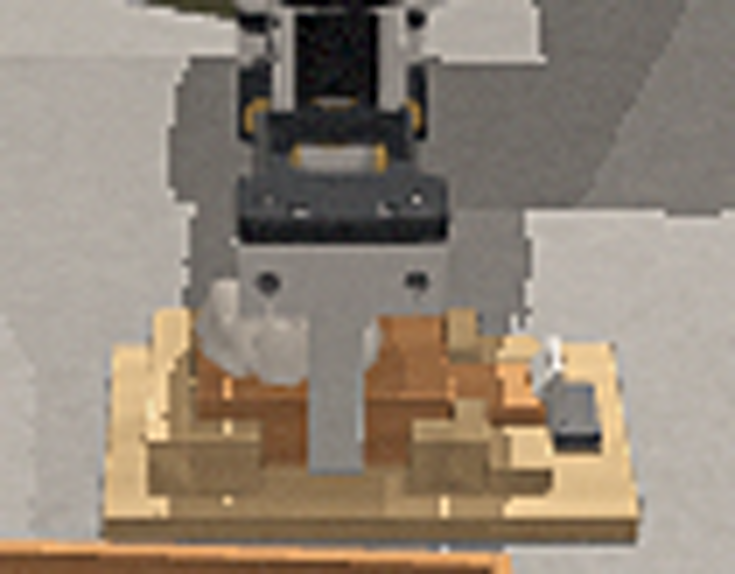

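The mount is down in the pocket with the fingertips on the board, and the catch is at (550,365) by the tongue's end. I'll release, rise and press on the bare spot with closed fingers.

Emit:
{"op": "jog_arm", "data": {"plan": [0, 0, 0.001, 0, 0, 0, 0, 0, 0.001, 0, 0, 0, 0, 0, 0.001, 0, 0, 0, 0, 0, 0.001, 0, 0, 0, 0, 0, 0.001, 0, 0, 0, 0, 0, 0.03, 0, 0, 0, 0, 0, 0.07, 0, 0, 0, 0, 0, 0.11, 0, 0, 0, 0, 0, 0.13, 0, 0, 0, 0, 0, 0.13, 0, 0, 0], "claw": 0.09}}

```text
clock: 15.05
eef_pos: [473.0, 44.4, 144.3]
eef_rot: [3.136, -0.001, 1.644]
wrist_force: [0.4, 0.6, -0.8]
finger_gap: 90.0
finger_force: 0.0
```

Emit:
{"op": "jog_arm", "data": {"plan": [-0.0025, 0.0335, 0, 0, 0, 0, -0.0025, 0.0335, 0, 0, 0, 0, -0.0025, 0.0335, 0, 0, 0, 0, -0.0025, 0.0335, 0, 0, 0, 0, -0.0025, 0.0335, 0, 0, 0, 0, -0.0025, 0.0335, 0, 0, 0, 0, -0.0025, 0.0335, 0, 0, 0, 0, -0.0025, 0.0335, 0, 0, 0, 0, -0.0025, 0.0335, 0, 0, 0, 0, -0.0025, 0.0335, 0, 0, 0, 0], "claw": 0.0}}

```text
clock: 16.05
eef_pos: [469.2, 77.8, 141.7]
eef_rot: [3.141, -0.002, 1.644]
wrist_force: [0.4, 0.2, 1.0]
finger_gap: 13.1
finger_force: 0.0
```

```bash
python3 - <<'E'
from fit import *
np.set_printoptions(suppress=True,precision=2)
s=manip.read_state();print(s['eef_pos'],s['wrist_force'],s['finger_gap'])
p,d=grab('scene')
u0,u1,v0,v1=310,395,165,215
W=world('scene',d)[v0:v1,u0:u1].reshape(-1,3); c=p[v0:v1,u0:u1].reshape(-1,3).astype(float)
r=c[:,0]/c[:,2]; k=(r>1.9)&(W[:,2]>10)&(W[:,2]<60)&(W[:,0]<525)
Q=W[k]; M=lambda v:R.from_euler('ZY',[v[2],v[4]],degrees=True).as_matrix()
f=lambda v:usd((Q-np.array([v[0],v[1],v[3]]))@M(v),MOUNT)
s=least_squares(f,[471.8,45.7,93.7,10,0],loss='soft_l1',f_scale=1.5,diff_step=1e-3);print(len(Q),s.x,np.median(abs(s.fun)))
E
```

```text
[469.25  77.82 141.67] [0.42 0.18 1.03] 13.092106358540422
531 [471.99  46.76  94.07  10.18   0.03] 0.8361671975762661
```

Emit:
{"op": "jog_arm", "data": {"plan": [0, 0.001, -0.04, 0, 0, 0, 0, 0.001, -0.075, 0, 0, 0, 0, 0.001, -0.09, 0, 0, 0, 0, 0.001, -0.096, 0, 0, 0, 0, 0.001, -0.098, 0, 0, 0, 0, 0.001, -0.099, 0, 0, 0, 0, 0.001, -0.1, 0, 0, 0, 0, 0.001, -0.101, 0, 0, 0, 0, 0.001, -0.102, 0, 0, 0, 0, 0.001, -0.102, 0, 0, 0]}}

```text
clock: 17.1
eef_pos: [469.9, 78.9, 42.0]
eef_rot: [3.139, -0.002, 1.644]
wrist_force: [-11.6, -1.1, 28.1]
finger_gap: 0.6
finger_force: 14.5
```

Emit:
{"op": "jog_arm", "data": {"plan": [0, 0, -0.001, 0, 0, 0, 0, 0, -0.0015, 0, 0, 0, 0, 0, -0.0015, 0, 0, 0, 0, 0, -0.0015, 0, 0, 0]}}

```text
clock: 17.5
eef_pos: [470.0, 78.9, 41.9]
eef_rot: [3.138, -0.002, 1.644]
wrist_force: [-20.5, -2.7, 50.5]
finger_gap: 0.6
finger_force: 25.4
```

Emit:
{"op": "jog_arm", "data": {"plan": [0, 0, 0.03, 0, 0, 0, 0, 0, 0.08, 0, 0, 0, 0, 0, 0.13, 0, 0, 0, -0.02, -0.05, 0.18, 0, 0, 0, -0.02, -0.1, 0.2, 0, 0, 0, -0.02, -0.15, 0.2, 0, 0, 0, -0.02, -0.2, 0.2, 0, 0, 0, -0.02, -0.25, 0.2, 0, 0, 0, -0.02, -0.3, 0.2, 0, 0, 0, -0.02, -0.3, 0.2, 0, 0, 0]}}

```text
clock: 18.5
eef_pos: [448.6, -224.6, 238.7]
eef_rot: [3.14, -0.001, 1.641]
wrist_force: [0.8, 1.8, -0.5]
finger_gap: 0.6
finger_force: 0.0
```

```bash
python3 - <<'E'
from fit import *
np.set_printoptions(suppress=True,precision=2)
p,d=grab('scene'); q,_=grab('top')
u0,u1,v0,v1=310,395,165,215
W=world('scene',d)[v0:v1,u0:u1].reshape(-1,3); c=p[v0:v1,u0:u1].reshape(-1,3).astype(float)
r=c[:,0]/c[:,2]; k=(r>1.9)&(W[:,2]>10)&(W[:,2]<60)&(W[:,0]<525)
Q=W[k]; M=lambda v:R.from_euler('ZY',[v[2],v[4]],degrees=True).as_matrix()
f=lambda v:usd((Q-np.array([v[0],v[1],v[3]]))@M(v),MOUNT)
s=least_squares(f,[471.8,45.7,93.7,10,0],loss='soft_l1',f_scale=1.5,diff_step=1e-3);print(len(Q),s.x,np.median(abs(s.fun)))
cv2.imwrite('pics/s3.png',np.hstack([cv2.resize(p[170:215,345:395,::-1],(450,405),interpolation=cv2.INTER_CUBIC),cv2.resize(q[205:265,255:305,::-1],(338,405),interpolation=cv2.INTER_CUBIC)]))
E
```

```text
538 [472.18  47.64  94.1   10.21  -0.01] 1.0131605033344133
```

View pics/s3.png

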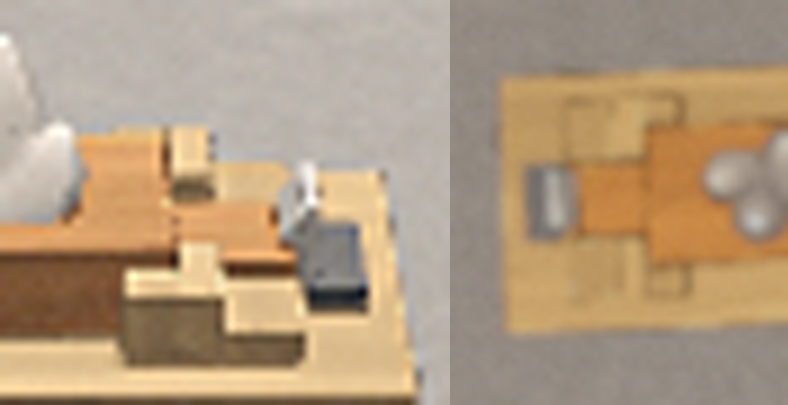

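The mount sits flat with its tongue meeting the catch. The catch spans x≈525–577 in the right panel. I'll check numerically that the catch hasn't moved from its closed look in the first pictures.

```bash
python3 - <<'E'
from h import *
for n,(u0,u1,v0,v1) in(('top',(263,277,226,242)),('scene',(374,388,186,206))):
    a=cv2.imread('pics/%s0.png'%n); b=load(n)[0][...,::-1]
    t=a[v0:v1,u0:u1].copy()
    A=cv2.resize(b[v0-5:v1+5,u0-5:u1+5],None,fx=4,fy=4,interpolation=cv2.INTER_CUBIC); T=cv2.resize(t,None,fx=4,fy=4,interpolation=cv2.INTER_CUBIC)
    r=cv2.matchTemplate(A,T,cv2.TM_CCOEFF_NORMED); _,m,_,l=cv2.minMaxLoc(r); print(n,m,(np.array(l)-20)/4)
    d=np.abs(a[v0:v1,u0:u1].astype(int)-b[v0:v1,u0:u1]).sum(2); print(d)
E
```

```text
top 0.8084487915039062 [0. 0.]
[[ 24  15  22  26  13  25  21  15  25  23  14  40   9  39]
 [ 30  22  32  23  20  25  24  32  16  24  25  31  11  42]
 [ 23  21  16  29  25  19  24  24  33  32  21  30  29  71]
 [ 21  20  30  24  12  31  20  23  24  41  55  56  31  95]
 [ 37  24  22  21  26  18  29  17  16  40  89  88  40  69]
 [ 24  30  22  18  20  20  24  23  19  30  62  68  60  69]
 [ 27  36  26  23  22  14  29  24  26  31  54  76  59  70]
 [ 16  19  16  18  21  25   9  32  21  25  46  55  54  79]
 [ 24  20  21  12  11  10  16  21  25  21  30  34  61  83]
 [ 30  27  26  19  22  12  25  24  18  25  29  37  62  84]
 [ 33  25  28  15  26  26  30  28  31  25  19  36  62  80]
 [ 32  16  17  29  22  24  22  23  23  22  21  37  69  83]
 [ 24  28  22  20  18  28  22  29  26  24  35  72  73  87]
 [ 30  22  25  13  16  23  30  29  21   6  65 120 103  98]
 [ 25  27  18  18  32  24  25  17  13   3  34  48  60  61]
 [ 17  24  21  33  17  36  28  19  16  19  10  27  11  27]]
scene 0.9320687055587769 [0. 0.]
[[ 19  10   4   2   5  12   1   5  10   4   7  10  14   8]
 [  6   8  10   7  10   5  13   
[... 389 characters left out ...]
3   8  14   6  13  20   5  16   5   3   8   4   4]
 [158 239   8  16   6   7   0  12  14   8   3   4   9   8]
 [ 89 196  22   8  25   1  13   5   4   9   2   5   5   7]
 [109 150 349 201   6   9   6   8   4  11   5   6   7   5]
 [192 221 224 120  19   9   7  10   4   5   5  11   2   3]
 [179 122 132 112   6  22  18   6   6   3   7   8   4   5]
 [193  70  81  35   2   3   2  10  11   8  24   9   7   4]
 [ 10  17  12  18  15   4   8   5   3   4   5  11   4  10]
 [ 24   4   5   4   4   6   9  18   6  20   8   7   9   8]
 [222   7   8   3  13  21   3   8   3   9  17  13   3   4]
 [195  11   5   9   9  17   3   8   7  17  14  11   8   4]
 [ 15  22   2   7  12   2  12   4   2   3   4  10   8   3]]
```

The catch is pixel-identical to its closed state, and the mount's top was at 42 mm when pressed, which is the home height. I'll hand the job in.

```bash
python3 -c "
from cell import manip
print(manip.sign_off())"
```

```text
the job is handed in; nothing more can be done
None
```

The cover lies flat in the drawer, and the tongued mount is pressed home in the cradle with the catch closed over its tongue; the job was handed in at about 18.6 s on the robot's clock.

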